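# Lock the form drawers with their pin

### The arm

A 7-joint arm with a two-finger parallel gripper is mounted at the origin on the work surface; the furniture and walls round the work are solid. World frame = base frame: x ahead of the robot, y to its left, z up, the work surface at z = 0. Lengths are in m, angles in degrees, forces in N, time in s.
With the tool pointing down it reaches from about 0.425 to 0.875 m from the base axis. Payload 4.7 kg.
Tool frame: the origin (TCP) lies at the very end of the fingers, on their centre line; the grasp point (between the pads) lies 19 mm behind it; z points along the fingers, y is the direction in which the jaws open and shut (so a half turn about z gives the same grasp; the last joint's range is limited). The gripper opens to 87 mm and grips with 3 to 60 N. Pads are 19 mm wide; open, the fingers measure 117 mm over their backs; the gripper's body (75 mm by 190 mm) begins 51 mm behind the grasp point.
Start: joints at [-65.311, 18.392, -4.016, 83.108, 1.295, 78.541, -3.26], TCP at [0.263, 0.594, 0.223] pointing down, gripper open.
Joint ranges: [-163.93, 163.93], [-17.29, 119.83], [-79.2, 71.16], [3.27, 140.29], [-89.18, 269.18], [5.43, 117.66], [-154.24, 154.24]. Speed limits (degrees/s): [147.25, 147.25, 180, 180, 180, 180, 180].

### API

Orientations are given as [roll, pitch, yaw] about the fixed x, y, z axes, in that order (R = Rz(yaw) Ry(pitch) Rx(roll)).
In Python, from cell import monitor, read_camera, camera_info, env, look_for gives the robot as it stands.
- The arm moves only by the tool servo_tool, never from a script. Its argument "commands" is one flat list of numbers, 6 for each row, row after row: the shift along the tool's x, y, z in mm, then the turn, a rotation vector about the tool's x, y, z in degrees. A call has 1 to 10 rows; each row shifts and turns the commanded pose from where the row before left it, along the tool's axes as they then stand; what a row does not reach is not made up. A row lasts 1/10 s, in which the tool goes at most 50 mm and 8.59 degrees, less where a joint would pass 70% of its speed; a pose out of reach is approached as far as the arm can. A call is refused whole if a number of a shift passes 50 or a number of a turn 8.59, either way. A call with a gripper value outside its range is refused whole. "jaw" is the finger opening in mm, from 0 to 87, set as the call begins (left out, the last holds). The fingers move at their own pace and stop on an object; "newtons" is the grip in N (left out, the last holds). Time passes only in rows, so rows that do not move let the fingers close. It gives the time, the measured TCP pose, the force and the opening at its end, in the units of the state.
- monitor.get_obs(): the state, without advancing time (a new reading comes with each control period).
- read_camera(name): name is "scene" or "top" or "wrist"; returns (picture, depth): 420x560x3 uint8, red, green, blue; 420x560 float32, m along the optical axis (not along the pixel's ray), 0 where there is no reading.
- camera_info(name): a dict with "camera_matrix" (3x3 intrinsics, pixels), "R" (3x3) and "t" (3): a world point X has camera coordinates R X + t; the wrist camera has in their place "T_tool_cam" (4x4, takes a point from camera to tool coordinates, whose origin is the TCP and whose axes are the flange's). Camera axes: x right, y down, z forward; pixel columns grow to the right and rows downward; lengths in m; the calibration is good to about 2 mm. A picture is of the moment at which its call begins: read the wrist's pose just before it. camera_info takes no time and is no camera call.
- env.sign_off(): hands the job in, once; it reports no verdict.
Trained networks look in the newest picture that a camera, given by its name, has taken for a name from the list of things; names that differ only in an ending like _2 or _b are one class to them, and where a whole thing is asked for, a point or a joint stands for the part that bears it (a point fixed in the world has none). Each returns a list of dicts, best first, with "conf" (0 to 1); they miss things now and then, are a little off and sometimes report something else, mostly with a low value. They report only what shows in the picture. A call takes as long as a camera call. They do not tell look-alikes from the thing itself.
- look_for(camera, label): "box" ([left, top, width, height] in pixels, round what is visible of it).
The state is a dict: "time_s": time; "qpos": joint angles; "joint_velocities": joint speeds; "effort": joint torques, N m; "tool_pos": TCP position; "tool_rot": TCP orientation; "force": force on the tool from outside, world axes, zero at the start; "wrist_torque": the same for the moment, N m; "grip_width": finger opening in m.
Only numpy, scipy, OpenCV 4.12 (cv2) and the standard library are available. Lean on these libraries where they do the work, as an engineer would, in place of code of your own. Each camera call takes 0.05 s, during which the arm holds its last target.

### The job

Lock the little two-drawer chest for the night: take the locking pin out of its stand and thread it, tip down, through the top slot, the eyes of both drawers and the hole in the foot, until its collar sits fully home on the top slot, then let go. The drawers have some play, so their eyes are out of line and unseen from above: feel for each eye gently, never forcing the pin, and leave the vial and the small flat carton alone.

Things in the scene. Friction and masses are not known exactly. Their poses are not given: they have to be found in the camera images.
- lock_pin: Upright locking pin, 0.12 kg. Origin: centre of its tip's flat end (8 mm across, 1 mm bevel); z runs up. Round steel shaft 10 mm in diameter up to z = 86 mm; round collar 26 mm across, z = 86 to 90 mm; square grip 18 x 18 mm, faces across the pin's x and y, z = 90 to 134 mm. It starts upright in the pin stand, tip 10 mm above the desk.
- pin_stand: Fixed black stand: foot 64 x 64 x 6 mm, post 36 x 36 mm up to 46 mm above the desk, with a 12.5 mm round hole 36 mm deep on its axis. Origin: centre of its underside, z up. Lift the pin 40 mm to clear it. Behind the stand and left of the chest a tall printer fills x > 0.51 m, y > 0.07 m of the desk: carry the pin round in front of it.
- chest: Fixed two-drawer desktop chest: grey case, x = +28 to +138 mm, y = -65 to +65 mm, 90 mm high; drawers face -x. Origin: at desk level on the vertical lock line, where four steel eyes lie one above another in front of the case; x points into the chest, z up. The eyes are thin: pressing or prying with over 30 N would bend them; 3 to 5 N is ample to feel them.
- top_slot (a point): Top eye, fixed to the chest, 40 mm wide and 6 mm thick: a slot 30 mm long along the chest's x and 14 mm wide. The point is its centre at the upper face, on the lock line, 90 mm above the desk. With the pin home, the collar rests here and the tip is 4 mm above the desk.
- upper_line (a point): Point fixed on the lock line, 66 mm above the desk, level with the upper face of the upper drawer's eye (6 mm thick, round 14 mm hole with 1 mm bevel). The eye itself may start up to 8 mm from here along the chest's +x or -x; that offset is not measured. The drawer slides along x with about 2 N of friction, 10 mm either way, and stays where it is pushed.
- lower_line (a point): The same for the lower drawer's eye: fixed point on the lock line, 38 mm above the desk, level with the eye's upper face; same eye, hole, friction and play, its own unmeasured offset of up to 8 mm along +x or -x. A pin already through the upper eye carries that drawer along when it moves sideways.
- foot_hole (a point): Foot eye, fixed to the chest, from the desk up to 14 mm: round through hole of 14 mm with 1 mm bevel. The point is the centre of its mouth, on the lock line. The pin must bring both drawers back into line to enter it.
- vial_c: Bystander: small white capped vial, 24 mm across and 56 mm high, standing; origin at the centre of its underside.
- carton_a: Bystander: small flat carton 50 x 85 x 22 mm lying on the desk, origin at the centre of its underside.
Not all that is in view belongs to the job. What is shaped like the lock_pin but green or purple is not meant.

How it is judged:
By the outcome, as a careful person would: the job done as asked, in the order asked, and still so for the second after the job is handed in, with the robot touching nothing.
It also fails if it takes over 72 s, if anything falls off the work surface, if the arm or the gripper's body presses on something with over 40 N, if the wrist force passes 120 N, or if a joint passes its speed limit or range.

## Working session

There is one attempt and no reset: what is moved stays moved. The work goes in short steps, Python scripts to look and compute and a tool call to move; the robot and the scene stay as the last step left them, time stands still between calls to the robot, and variables do not carry over. Pictures are saved under pics/ and viewed, and the job is handed in when it is done.

Besides the shell and the picture viewer there is one more tool, called after "Emit:" in YAML: its name, and indented under it one key for each argument. servo_tool: Moves the arm, as the interface text tells. Its arguments: {"type":"object","properties":{"commands":{"type":"array","items":{"type":"number"}},"jaw":{"type":"number"},"newtons":{"type":"number"}},"required":["commands"]}

```bash
ls; mkdir -p pics
cat > h.py <<'E'
import numpy as np, cv2
from cell import monitor, read_camera, camera_info, env, look_for
from scipy.spatial.transform import Rotation as Ro
def snap(n,f,scale=1):
    p,d=read_camera(n); cv2.imwrite('pics/'+f,cv2.cvtColor(p,cv2.COLOR_RGB2BGR)); np.save('pics/'+f+'.npy',d); return p,d
def cam(n,obs=None):
    c=camera_info(n); K=np.array(c['camera_matrix'])
    if 'R' in c: R=np.array(c['R']);t=np.array(c['t'])
    else:
        T=np.array(c['T_tool_cam']); o=obs
        W=np.eye(4);W[:3,:3]=Ro.from_euler('xyz',o['tool_rot'],degrees=True).as_matrix();W[:3,3]=o['tool_pos']
        M=np.linalg.inv(W@T);R=M[:3,:3];t=M[:3,3]
    return K,R,t
def px2w(n,u,v,z,obs=None):
    K,R,t=cam(n,obs); r=R.T@np.linalg.solve(K,[u,v,1]); c=-R.T@t
    return c+r*(z-c[2])/r[2]
def dep2w(n,u,v,d,obs=None):
    K,R,t=cam(n,obs); return R.T@(np.linalg.solve(K,[u,v,1])*d-t)
def w2px(n,X,obs=None):
    K,R,t=cam(n,obs); p=K@(R@np.array(X)+t); return p[:2]/p[2]
E
python3 - <<'E'
from h import *
o=monitor.get_obs(); print({k:o[k] for k in ['time_s','tool_pos','tool_rot','force','grip_width']})
for n in ['scene','top']:
    snap(n,n+'0.png')
    for l in ['lock_pin','pin_stand','chest','top_slot','vial_c','carton_a']:
        print(n,l,[(np.round(r['box']),round(r['conf'],2)) for r in look_for(n,l)[:3]])
print(monitor.get_obs()['time_s'])
for n in ['scene','top','wrist']: print(n,camera_info(n))
E
```

```text
pics
{'time_s': 0.0, 'tool_pos': array([0.26295188, 0.59384453, 0.2214877 ]), 'tool_rot': array([-1.79893678e+02,  5.64541695e-03,  1.56124299e+02]), 'force': array([0.32978618, 0.07011998, 0.58070544]), 'grip_width': 0.08714997127178253}
scene lock_pin [(array([205., 170.,  11.,  52.]), 0.8), (array([176., 172.,  13.,  50.]), 0.68), (array([243., 164.,  13.,  40.]), 0.6)]
scene pin_stand [(array([365., 202.,  90.,  74.]), 0.55)]
scene chest [(array([367., 204.,  91.,  70.]), 0.85)]
scene top_slot [(array([363., 204.,  97.,  73.]), 0.8)]
scene vial_c [(array([296., 210.,   4.,  25.]), 0.8)]
scene carton_a [(array([305., 226.,  37.,  29.]), 0.74), (array([367., 205.,  89.,  72.]), 0.41)]
top lock_pin [(array([180., 222.,  10.,  14.]), 0.58), (array([199., 253.,  11.,  12.]), 0.54), (array([155., 217.,  18.,  13.]), 0.42)]
top pin_stand [(array([225., 196.,  24.,  23.]), 0.81)]
top chest [(array([343., 124.,  55.,  70.]), 0.83)]
top top_slot [(array([337., 123.,  61.,  67.]), 0.64)]
top vial_c [(array([280., 188.,   7.,   9.]), 0.4)]
top carton_a [(array([299., 186.,  33.,  19.]), 0.77
[... 679 characters left out ...]
 [-9.91081746e-01, -2.37142010e-03, -1.33234192e-01],
       [ 1.33254847e-01, -1.50438790e-02, -9.90967622e-01]]), 't': array([0.1468216 , 0.40375546, 1.14221686])}
wrist {'camera_matrix': array([[303.21181088,   0.        , 274.74652915],
       [  0.        , 303.21181088, 207.81893041],
       [  0.        ,   0.        ,   1.        ]]), 'T_tool_cam': array([[ 1.05883679e-04, -9.53484986e-01, -3.01440494e-01,
         8.28424665e-02],
       [ 9.99999916e-01, -1.85945531e-05,  4.10075289e-04,
         1.63806788e-04],
       [-3.96605782e-04, -3.01440512e-01,  9.53484903e-01,
        -1.61771215e-01],
       [ 0.00000000e+00,  0.00000000e+00,  0.00000000e+00,
         1.00000000e+00]])}
```

Run:
```python
import cv2
a=cv2.imread('pics/scene0.png')[130:330,150:480];cv2.imwrite('pics/s0c.png',cv2.resize(a,None,fx=2.4,fy=2.4,interpolation=2))
a=cv2.imread('pics/top0.png')[100:290,140:420];cv2.imwrite('pics/t0c.png',cv2.resize(a,None,fx=2.8,fy=2.8,interpolation=2))
```

```text
(no output)
```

View pics/s0c.png

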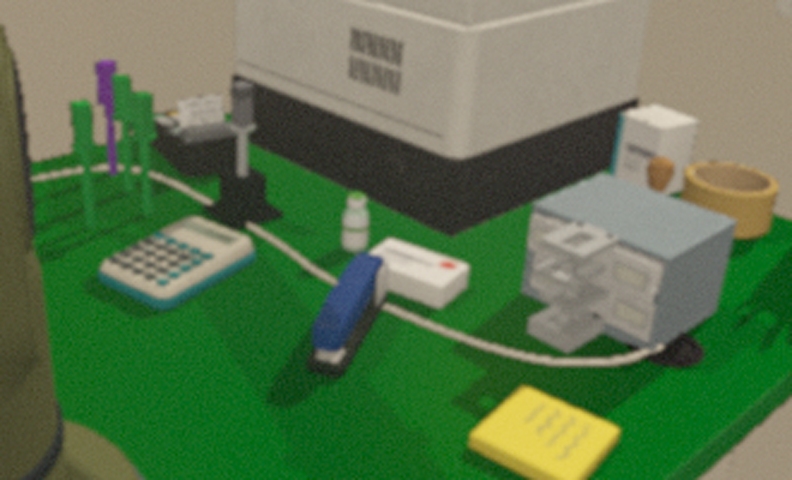

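View pics/t0c.png

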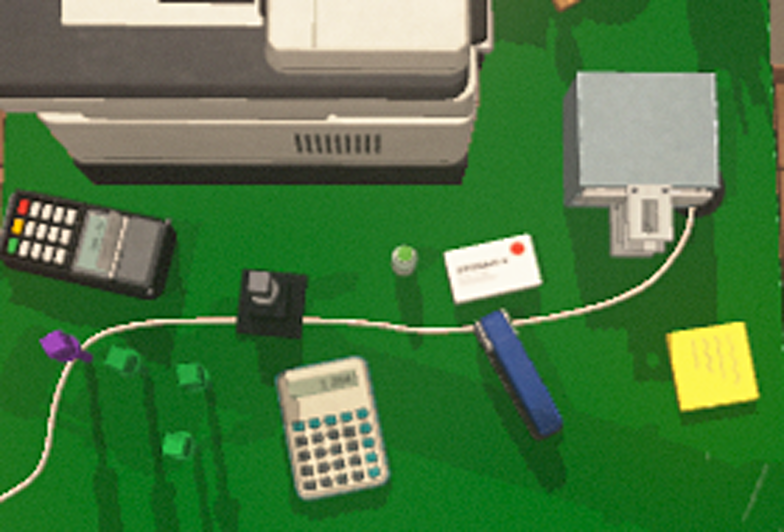

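Run:
```python
from h import *
f=lambda x,y:(140+x/2.8-.3,100+y/2.8-.3)
print('grip top',px2w('top',*f(259,280),.144))
print('stand corners z=.006',[px2w('top',*f(*p),.003)[:2].round(4) for p in [(242,268),(307,270),(304,336),(238,334)]])
print('slot',px2w('top',*f(650,216),.09), 'plate corners',[px2w('top',*f(*p),.09)[:2].round(4) for p in [(628,185),(671,185),(671,239),(628,239)]])
print('case',[px2w('top',*f(*p),.09)[:2].round(4) for p in [(578,73),(716,72),(719,186),(577,187)]])
print('vial',px2w('top',*f(404,253),.056),'carton',[px2w('top',*f(*p),.022)[:2].round(3) for p in [(444,250),(533,235),(542,285),(455,302)]])
d=np.load('pics/top0.png.npy')
for p in [(259,278),(650,140),(640,232),(300,40),(520,370),(335,430)]:
    u,v=f(*p); print(p,dep2w('top',u,v,d[int(round(v)),int(round(u))]))
```

```text
grip top [0.41193766 0.25971744 0.144     ]
stand corners z=.006 [array([0.4461, 0.2895]), array([0.4443, 0.2255]), array([0.3789, 0.2278]), array([0.3807, 0.2923])]
slot [ 0.48119733 -0.09460711  0.09      ] plate corners [array([ 0.5104, -0.075 ]), array([ 0.5105, -0.115 ]), array([ 0.4597, -0.1134]), array([ 0.4596, -0.0737])]
case [array([ 0.6175, -0.0309]), array([ 0.6192, -0.1607]), array([ 0.5098, -0.1596]), array([ 0.5083, -0.0277])]
vial [0.45200196 0.13141604 0.056     ] carton [array([0.461, 0.091]), array([0.476, 0.004]), array([ 0.427, -0.004]), array([0.41 , 0.081])]
(259, 278) [0.41375949 0.25978147 0.14357376]
(650, 140) [ 0.55304347 -0.09647213  0.09085001]
(640, 232) [ 0.46654351 -0.08539164  0.08801501]
(300, 40) [0.54604978 0.21308312 0.36881309]
(520, 370) [0.34180681 0.02278663 0.05202678]
(335, 430) [0.28662182 0.19637347 0.024802  ]
```

Emit:
servo_tool:
  commands: [0,0,-10,0,0,-8,0,0,-10,0,0,-8,0,0,-10,0,0,-7.9,-17,-40,0,0,0,0,-17,-40,0,0,0,0,-17,-40,0,0,0,0,-17,-40,0,0,0,0,-17,-40,0,0,0,0,-17,-40,0,0,0,0,-17,-40,0,0,0,0]
  jaw: 60
  newtons: 60

```text
time_s: 1.7
tool_pos: [0.3828, 0.3127, 0.2529]
tool_rot: [180.0, 0.0, -180.0]
force: [0.7, -0.1, 0.9]
grip_width: 0.0598
```

Emit:
servo_tool:
  commands: [-10,-40,0,0,0,0,0,-15,0,0,0,0,0,0,0,0,0,0,0,0,0,0,0,0]

```text
time_s: 2.1
tool_pos: [0.3917, 0.2609, 0.2528]
tool_rot: [179.9, 0.0, -179.9]
force: [-0.3, 0.6, -0.7]
grip_width: 0.0597
```

Run:
```python
from h import *
o=monitor.get_obs(); print(o['time_s'],o['tool_pos'],o['tool_rot'],o['force'])
snap('wrist','w1.png')
print([(np.round(r['box']),round(r['conf'],2)) for r in look_for('wrist','lock_pin')[:3]])
print(w2px('wrist',[.4119,.2597,.144],o))
```

```text
2.1 [0.39174227 0.26088605 0.2528434 ] [ 1.79918150e+02  1.67142865e-02 -1.79902036e+02] [-0.31838109  0.61964228 -0.6854081 ]
[(array([415., 145.,  60.,  38.]), 0.95), (array([265., 195.,  20.,  36.]), 0.81), (array([328.,  51.,  44.,  34.]), 0.76)]
[273.22750994 225.15609093]
```

View pics/w1.png

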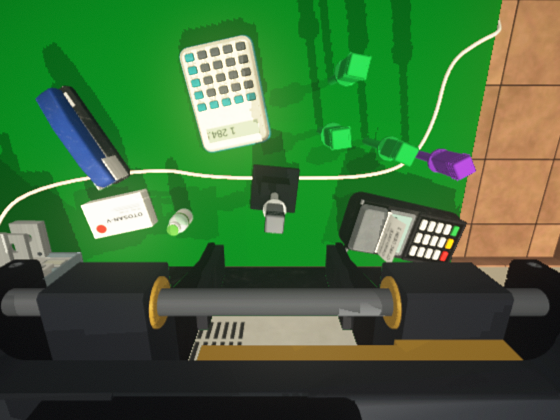

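Run:
```python
from h import *
a=cv2.imread('pics/w1.png')[155:250,230:320];cv2.imwrite('pics/w1c.png',cv2.resize(a,None,fx=6,fy=6,interpolation=2))
```

```text
(no output)
```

View pics/w1c.png

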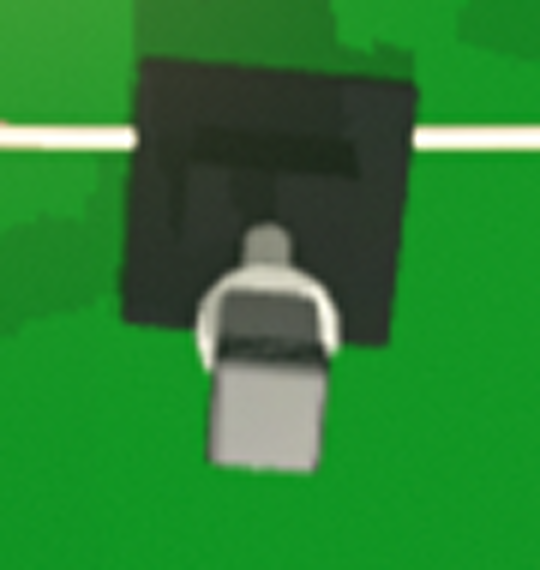

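Run:
```python
from h import *
o=monitor.get_obs()
P=np.array([px2w('wrist',230+x/6-.4,155+y/6-.4,.144,o)[:2] for x,y in [(217,362),(328,370),(318,473),(210,462)]])
print(P.round(4),P.mean(0))
e=[P[0]-P[1],P[3]-P[2]];print([np.degrees(np.arctan2(-v[0],v[1])) for v in e])
e=[P[3]-P[0],P[2]-P[1]];print([np.degrees(np.arctan2(v[1],v[0])) for v in e])
Q=np.array([px2w('wrist',230+x/6-.4,155+y/6-.4,.005,o)[:2] for x,y in [(142,58),(416,88),(386,346),(122,320)]])
print(Q.mean(0),Q)
```

```text
[[0.4013 0.2532]
 [0.4026 0.2706]
 [0.42   0.2693]
 [0.4182 0.252 ]] [0.41051262 0.26125759]
[np.float64(175.83038989520043), np.float64(173.92610593987817)]
[np.float64(-4.088819159316842), np.float64(-4.493442461136514)]
[0.41068446 0.26082778] [[0.37643754 0.23261095]
 [0.38305034 0.29465506]
 [0.44475496 0.28925177]
 [0.43849502 0.22679336]]
```

Emit:
servo_tool:
  commands: [-19.3,0,20,0,0,0,0,0,20,0,0,4.5,0,0,25,0,0,0,0,0,25,0,0,0,0,0,20,0,0,0,0,0,16,0,0,0,0,0,12,0,0,0,0,0,8.5,0,0,0,0,0,0,0,0,0,0,0,0,0,0,0]

```text
time_s: 3.2
tool_pos: [0.4118, 0.26, 0.1065]
tool_rot: [180.0, 0.0, 175.5]
force: [0.3, -0.6, 0.3]
grip_width: 0.06
```

Run:
```python
from h import *
o=monitor.get_obs(); print(o['time_s'],o['tool_pos'],o['tool_rot'],o['force'])
snap('wrist','w2.png')
```

```text
3.2 [0.41181952 0.2599581  0.10651552] [1.79971036e+02 3.00105002e-02 1.75548240e+02] [ 0.25552903 -0.5542278   0.30476825]
```

View pics/w2.png

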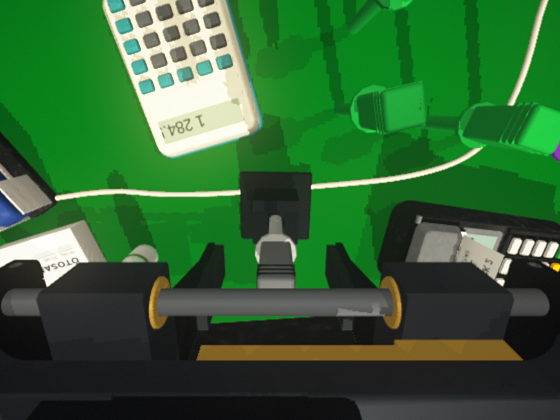

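Emit:
servo_tool:
  commands: [0,0,0,0,0,0,0,0,0,0,0,0,0,0,0,0,0,0,0,0,0,0,0,0,0,0,0,0,0,0,0,0,0,0,0,0]
  jaw: 0
  newtons: 20

```text
time_s: 3.85
tool_pos: [0.4116, 0.2594, 0.1061]
tool_rot: [180.0, 0.0, 175.5]
force: [-0.8, 0.5, 0.7]
grip_width: 0.0202
```

Emit:
servo_tool:
  commands: [0,0,0,0,0,0,0,0,0,0,0,0,0,0,0,0,0,0,0,0,0,0,0,0]
  newtons: 50

```text
time_s: 4.25
tool_pos: [0.4116, 0.2594, 0.1061]
tool_rot: [-180.0, 0.0, 175.5]
force: [0.2, -0.3, 0.2]
grip_width: 0.0178
```

Emit:
servo_tool:
  commands: [0,0,-10,0,0,0,0,0,-20,0,0,0,0,0,-25,0,0,0,0,0,-30,0,0,0,0,0,-25,0,0,-4.5,0,-30,0,0,0,0,0,-40,0,0,0,0,0,-40,0,0,0,0,0,-40,0,0,0,0,0,-40,0,0,0,0]

```text
time_s: 5.25
tool_pos: [0.4113, 0.0678, 0.2166]
tool_rot: [180.0, 0.0, -180.0]
force: [1.0, -1.2, -2.2]
grip_width: 0.0174
```

Emit:
servo_tool:
  commands: [0,-40,0,0,0,0,0,-40,0,0,0,0,0,-40,0,0,0,0,0,-30,0,0,0,0,0,-14,0,0,0,0,0,0,0,0,0,0,0,0,0,0,0,0]

```text
time_s: 5.95
tool_pos: [0.4117, -0.0938, 0.2163]
tool_rot: [179.9, 0.0, -180.0]
force: [0.8, 0.9, -1.6]
grip_width: 0.0177
```

Run:
```python
from h import *
o=monitor.get_obs(); print(o['time_s'],o['tool_pos'],o['tool_rot'],o['force'],o['wrist_torque'])
snap('wrist','w3.png');snap('top','t3.png');snap('scene','s3.png')
```

```text
5.95 [ 0.41165481 -0.09383128  0.21629264] [ 1.79939992e+02  1.20152761e-02 -1.79983376e+02] [ 0.84045696  0.9007955  -1.60141953] [ 0.07390249 -0.00646071 -0.02187905]
```

View pics/w3.png

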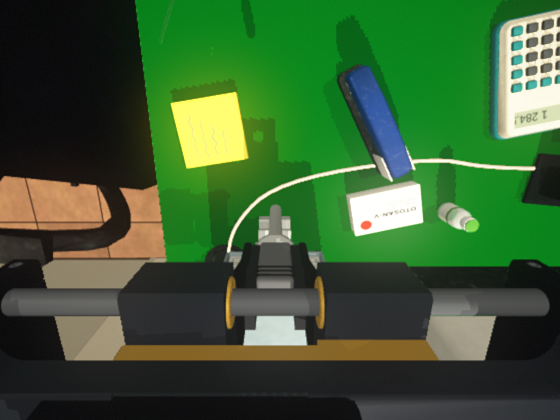

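View pics/s3.png

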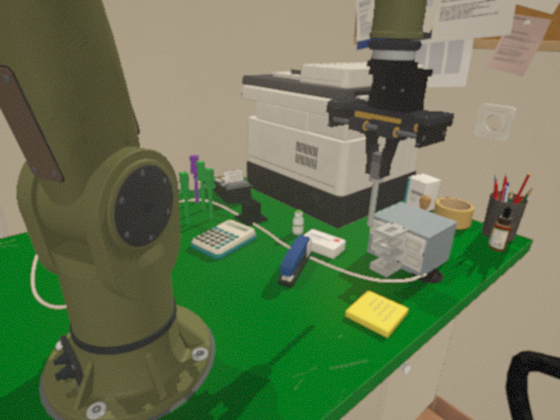

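Run:
```python
from h import *
K,R,t=cam('scene'); print(-R.T@t)
a=cv2.imread('pics/scene0.png')[200:280,360:460];cv2.imwrite('pics/s0d.png',cv2.resize(a,None,fx=7.5,fy=7.5,interpolation=2))
a=cv2.imread('pics/top0.png')[120:200,330:400];cv2.imwrite('pics/t0d.png',cv2.resize(a,None,fx=7.5,fy=7.5,interpolation=2))
```

```text
[-0.1207375  -0.44442245  0.42515011]
```

View pics/s0d.png

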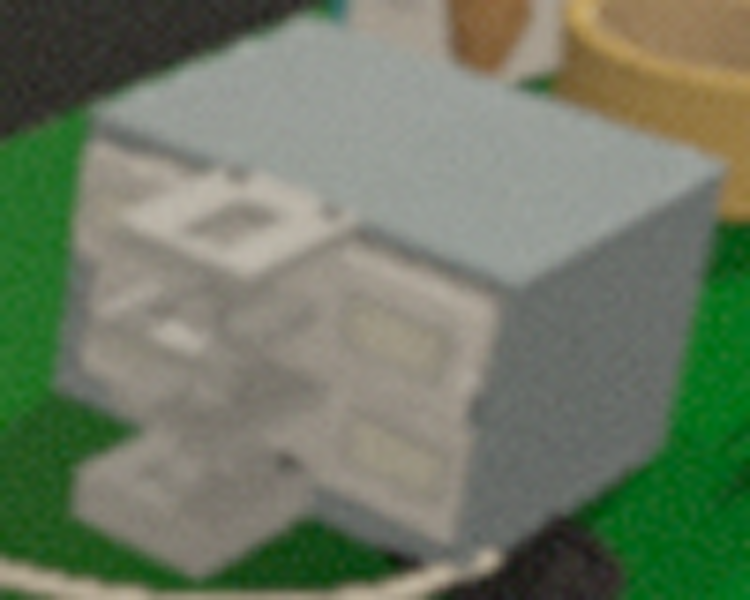

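View pics/t0d.png

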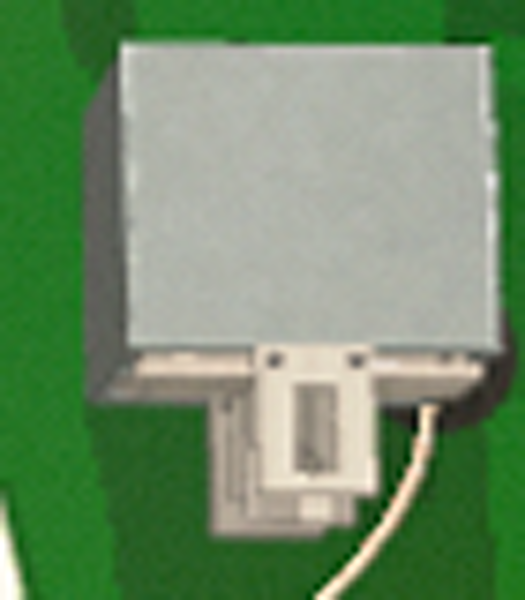

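Run:
```python
from h import *
f=lambda x,y:(330+x/7.5-.43,120+y/7.5-.43)
g=lambda p:((p[0]-330+.43)*7.5,(p[1]-120+.43)*7.5)
gs=lambda p:((p[0]-360+.43)*7.5,(p[1]-200+.43)*7.5)
print('slot',px2w('top',*f(316,428),.09),[px2w('top',*f(*p),.09)[:2].round(4) for p in [(295,382),(337,382),(295,475),(337,475),(258,345),(262,493),(377,493)]])
print('foot',[px2w('top',*f(*p),.014)[:2].round(4) for p in [(212,535),(325,535)]])
print('step355',[(z,px2w('top',*f(355,525),z)[:2].round(4)) for z in (.066,.038)])
c=np.array([.481,-.0945])
for nm,z in [('top',.09),('up',.066),('low',.038),('foot',.014)]:
  print(nm,[tuple(np.round(g(w2px('top',[c[0]+a,c[1]+b,z])))) for a,b in [(-.021,.02),(-.021,-.02),(0,.007),(0,-.007)]],
   'scene',[tuple(np.round(gs(w2px('scene',[c[0]+a,c[1]+b,z])))) for a,b in [(-.021,.02),(-.021,-.02),(.028,-.02),(.0,0)]])
```

```text
slot [ 0.48173897 -0.09426107  0.09      ] [array([ 0.4979, -0.0875]), array([ 0.4979, -0.102 ]), array([ 0.4652, -0.0865]), array([ 0.4653, -0.101 ]), array([ 0.5109, -0.075 ]), array([ 0.4589, -0.075 ]), array([ 0.459 , -0.1146])]
foot [array([ 0.4579, -0.0729]), array([ 0.458 , -0.1144])]
step355 [(0.066, array([ 0.4522, -0.1127])), (0.038, array([ 0.4574, -0.1196]))]
top [(np.float64(260.0), np.float64(490.0)), (np.float64(377.0), np.float64(490.0)), (np.float64(296.0), np.float64(430.0)), (np.float64(337.0), np.float64(430.0))] scene [(np.float64(125.0), np.float64(218.0)), (np.float64(258.0), np.float64(276.0)), (np.float64(366.0), np.float64(220.0)), (np.float64(238.0), np.float64(223.0))]
up [(np.float64(246.0), np.float64(503.0)), (np.float64(360.0), np.float64(503.0)), (np.float64(281.0), np.float64(444.0)), (np.float64(321.0), np.float64(444.0))] scene [(np.float64(113.0), np.float64(300.0)), (np.float64(244.0), np.float64(360.0)), (np.float64(352.0), np.float64(301.0)), (np.float64(225.0), np.float64(305.0))]
low [(np.float64(230.0), np.float64(517.0)), (np.float64(341.0), np.float64(518.0)), (np.float64(264.0), np.float64(460.0)), (np.float64(303.0), np.float64(460.0))] scene [(np.float64(100.0), np.float64(393.0)), (np.float64(228.0), np.float64(455.0)), (np.float64(335.0), np.float64(393.0)), (np.float64(210.0), np.float64(397.0))]
foot [(np.float64(216.0), np.float64(529.0)), (np.float64(325.0), np.float64(530.0)), (np.float64(250.0), np.float64(473.0)), (np.float64(288.0), np.float64(473.0))] scene [(np.float64(89.0), np.float64(470.0)), (np.float64(215.0), np.float64(534.0)), (np.float64(321.0), np.float64(470.0)), (np.float64(197.0), np.float64(474.0))]
```

Run:
```python
from h import *
ims=[];ds=[]
for i in range(12):
    p,d=read_camera('scene'); ims.append(p.astype(float));ds.append(d)
m=np.mean(ims,0)[215:280,360:425]; np.save('pics/dm.npy',np.mean(ds,0))
m=cv2.resize(m,None,fx=9,fy=9,interpolation=cv2.INTER_CUBIC)
m=np.clip((m-70)*1.9,0,255).astype(np.uint8)
cv2.imwrite('pics/avg.png',cv2.cvtColor(m,cv2.COLOR_RGB2BGR))
```

```text
(no output)
```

View pics/avg.png

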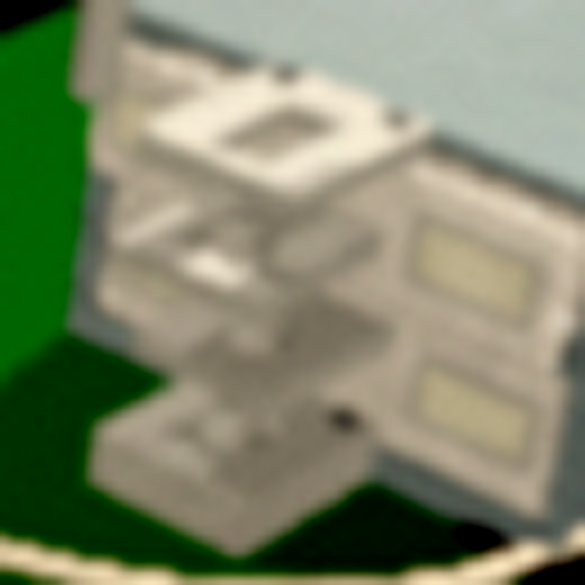

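Run:
```python
from h import *
g=lambda p:np.round(((p[0]-360+.44)*9,(p[1]-215+.44)*9))
c=np.array([.4815,-.0945])
img=cv2.imread('pics/avg.png')
for nm,z,offs in [('top',.09,[0]),('up',.066,[-7,0]),('low',.038,[0,8]),('foot',.014,[0])]:
  for off in offs:
    pts=[g(w2px('scene',[c[0]+off/1e3+a,c[1]+b,z])) for a,b in [(.027,.02),(-.0225,.02),(-.0225,-.02),(.027,-.02)]]
    print(nm,off,[tuple(p) for p in pts])
    cv2.polylines(img,[np.array(pts,int)],False,{'top':(0,0,255),'up':(255,0,0),'low':(255,0,255),'foot':(0,255,255)}[nm],1)
    h=[g(w2px('scene',[c[0]+off/1e3+.007*np.cos(s),c[1]+.007*np.sin(s),z])) for s in np.linspace(0,6.28,24)]
    cv2.polylines(img,[np.array(h,int)],True,{'top':(0,0,255),'up':(255,0,0),'low':(255,0,255),'foot':(0,255,255)}[nm],1)
cv2.imwrite('pics/avg2.png',img)
```

```text
top 0 [(np.float64(280.0), np.float64(65.0)), (np.float64(147.0), np.float64(129.0)), (np.float64(307.0), np.float64(198.0)), (np.float64(438.0), np.float64(130.0))]
up -7 [(np.float64(247.0), np.float64(169.0)), (np.float64(113.0), np.float64(236.0)), (np.float64(271.0), np.float64(309.0)), (np.float64(403.0), np.float64(237.0))]
up 0 [(np.float64(265.0), np.float64(160.0)), (np.float64(133.0), np.float64(227.0)), (np.float64(290.0), np.float64(299.0)), (np.float64(421.0), np.float64(227.0))]
low 0 [(np.float64(248.0), np.float64(268.0)), (np.float64(117.0), np.float64(338.0)), (np.float64(271.0), np.float64(413.0)), (np.float64(400.0), np.float64(338.0))]
low 8 [(np.float64(268.0), np.float64(258.0)), (np.float64(139.0), np.float64(326.0)), (np.float64(293.0), np.float64(400.0)), (np.float64(420.0), np.float64(326.0))]
foot 0 [(np.float64(233.0), np.float64(358.0)), (np.float64(104.0), np.float64(430.0)), (np.float64(255.0), np.float64(508.0)), (np.float64(384.0), np.float64(430.0))]
```

View pics/avg2.png

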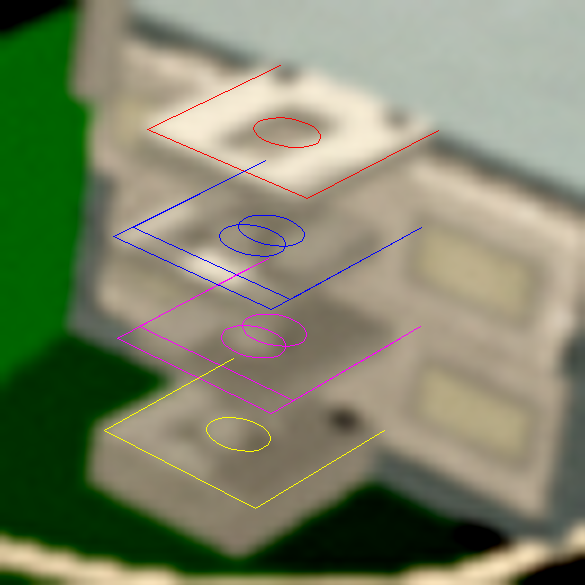

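Run:
```python
from h import *
d=np.load('pics/dm.npy')
P=[]
for v in range(222,278):
  for u in range(364,408):
    X=dep2w('scene',u,v,d[v,u]); P.append((u,v,*X))
P=np.array(P)
c=np.array([.4815,-.0945])
# per pixel map of x offset for pixels near each plate height
for nm,z in [('top',.09),('up',.066),('low',.038),('foot',.014)]:
    s=P[(abs(P[:,4]-z)<.0025)&(P[:,2]<c[0]+.026)]
    print(nm,len(s))
    X=(s[:,2]-c[0])*1e3;Y=(s[:,3]-c[1])*1e3
    print(' x',np.round(np.sort(X)[:12],1),'y',np.round([Y.min(),Y.max()],1))
    H,_,_=np.histogram2d(X,Y,[np.arange(-34,30,4),np.arange(-30,31,4)]);print(H.astype(int))
```

```text
top 237
 x [-77.1 -77.  -52.8 -48.8 -34.8 -33.7 -24.3 -24.2 -24.1 -24.1 -24.1 -24. ] y [-47.   22.8]
[[0 0 0 0 0 0 0 0 0 0 0 0 0 0 0]
 [0 0 0 0 0 0 0 0 0 0 0 0 0 0 0]
 [0 0 0 4 4 4 2 2 4 4 2 2 4 0 0]
 [0 0 2 3 2 1 2 2 2 1 3 2 1 0 0]
 [0 0 2 1 2 3 0 0 0 2 1 1 2 0 0]
 [0 0 0 3 1 2 0 0 0 2 2 3 1 0 0]
 [0 0 1 2 2 3 0 0 0 1 2 0 2 0 0]
 [0 0 1 3 2 1 0 0 0 2 1 3 2 0 0]
 [0 0 1 2 1 2 0 0 0 2 2 1 1 0 0]
 [0 0 0 3 2 3 0 0 0 2 1 2 3 0 0]
 [0 0 1 3 1 2 0 0 0 2 2 2 1 0 0]
 [0 0 0 2 2 2 0 2 3 2 1 2 2 0 0]
 [0 0 0 3 2 1 3 3 1 2 1 2 2 0 0]
 [0 0 1 2 3 2 3 1 2 3 3 2 1 0 0]
 [0 0 1 1 3 1 2 2 2 1 3 1 1 1 0]]
up 232
 x [-65.9 -30.4 -30.1 -30.  -30.  -30.  -29.9 -29.9 -29.9 -29.8 -29.8 -29.8] y [-32.8  60.8]
[[0 0 0 0 0 0 2 1 0 0 1 0 0 0 0]
 [0 0 0 3 3 4 2 4 4 4 3 4 1 0 0]
 [0 0 0 4 3 2 3 2 2 2 1 1 2 0 1]
 [0 0 0 2 1 2 2 2 2 3 2 2 1 0 0]
 [0 0 0 2 3 2 1 0 0 2 2 2 1 0 0]
 [0 0 0 3 1 1 1 0 0 1 1 2 0 0 0]
 [0 0 0 2 2 3 0 0 0 2 3 2 1 0 0]
 [0 0 0 3 1 2 2 2 3 3 1 1 2 0 0]
 [0 0 0 3 1 2 2 2 2 3 2 2 0 0 0]
 [0 0 0 1 2 3 2 1 3 2 2 1 2 0 0]
 [0 0 0 1 3 1 1 2 0 0 0 0 0 0 0]
 [0 0 0 2 1 3 2 0 0 0 0 0 0 0 0]
 [1 3 2
[... 587 characters left out ...]
0]
 [0 0 0 3 2 1 2 1 1 0 0 0 0 0 0]
 [0 0 0 2 1 3 3 2 1 0 0 0 0 0 0]
 [0 0 0 2 2 2 1 2 1 0 0 0 0 0 0]]
foot 216
 x [-24.4 -24.1 -24.1 -24.1 -24.1 -24.1 -24.1 -23.9 -23.9 -23.9 -23.9 -23.8] y [-18.3  63.8]
[[0 0 0 0 0 0 0 0 0 0 0 0 0 0 0]
 [0 0 0 0 0 0 0 0 0 0 0 0 0 0 0]
 [0 0 0 5 2 4 3 3 2 4 2 4 2 0 0]
 [0 0 0 1 3 2 3 3 1 3 2 1 3 0 0]
 [0 0 0 2 1 2 2 1 2 1 2 2 3 0 0]
 [0 0 1 2 3 2 3 2 3 3 2 1 2 0 0]
 [0 0 0 2 1 2 2 0 1 1 1 3 2 0 0]
 [0 0 2 2 3 3 0 0 0 1 3 3 2 0 0]
 [0 0 0 2 1 1 0 0 0 2 2 1 1 0 0]
 [0 0 0 3 3 1 4 1 3 3 2 2 2 0 0]
 [0 0 1 1 2 3 2 0 1 2 2 2 1 0 0]
 [0 0 1 3 2 2 1 1 0 0 0 0 0 0 0]
 [0 0 1 1 1 2 2 0 0 0 0 0 0 0 0]
 [0 0 0 3 3 3 1 1 0 0 0 0 0 0 0]
 [0 0 1 1 1 1 3 0 0 0 0 0 0 0 0]]
```

Run:
```python
from h import *
o=monitor.get_obs(); print(o['tool_pos'],o['time_s'])
a=cv2.imread('pics/w3.png')[195:265,240:310];cv2.imwrite('pics/w3c.png',cv2.resize(a,None,fx=8,fy=8,interpolation=2))
z=.0105+.11
tip=o['tool_pos']+np.array([-.0009,0,-.096]);print('tip?',tip,w2px('wrist',tip,o), w2px('scene',tip),w2px('top',tip))
# slot edges from depth
d=np.load('pics/dm.npy')
P=np.array([dep2w('scene',u,v,d[v,u]) for v in range(222,250) for u in range(370,410)])
s=P[(abs(P[:,2]-.0895)<.003)&(P[:,0]<.50)&(P[:,0]>.455)&(abs(P[:,1]+.0945)<.03)]
print(np.median(s[:,2]),s.min(0),s.max(0))
a=s[abs(s[:,1]+.0945)<.004]; print('x along slot',np.sort(a[:,0]).round(4))
b=s[(s[:,0]>.47)&(s[:,0]<.49)]; print('y',np.sort(b[:,1]).round(4))
```

```text
[ 0.41171558 -0.09458525  0.21606206] 6.7
tip? [ 0.41081558 -0.09458525  0.12006206] [274.66455069 208.21520241] [371.1141221  225.60754444] [375.42168113 202.03145729]Traceback (most recent call last):
  File "<stdin>", line 8, in <module>
  File "h.py", line 18, in dep2w
    K,R,t=cam(n,obs); return R.T@(np.linalg.solve(K,[u,v,1])*d-t)
          ~~~^^^^^^^
  File "h.py", line 7, in cam
    c=camera_info(n); K=np.array(c['camera_matrix'])
ValueError: time passes only in moves, steps and waits
```

View pics/w3c.png

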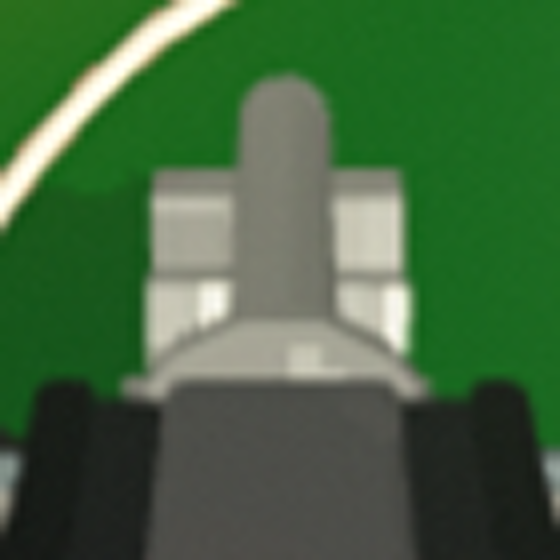

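```bash
python3 - <<'E'
import pickle,cell
pickle.dump({n:cell.camera_info(n) for n in ['scene','top','wrist']},open('ci.pkl','wb'))
s=open('h.py').read().replace("c=camera_info(n);","c=CI[n];")+"\nimport pickle\nCI=pickle.load(open('ci.pkl','rb'))\n"
open('h.py','w').write(s)
E
python3 - <<'E'
from h import *
o=monitor.get_obs()
tip=o['tool_pos']+np.array([-.0009,0,-.096])
for dx in (-.002,-.001,0,.001,.002): print(dx,w2px('wrist',tip+[dx-.004,0,0],o),w2px('wrist',tip+[dx-.005,0,.001],o))
d=np.load('pics/dm.npy')
P=np.array([dep2w('scene',u,v,d[v,u]) for v in range(222,250) for u in range(370,410)])
s=P[(abs(P[:,2]-.0895)<.003)&(P[:,0]<.50)&(P[:,0]>.455)&(abs(P[:,1]+.0945)<.03)]
print(np.median(s[:,2]),s.min(0),s.max(0))
a=s[abs(s[:,1]+.0945)<.004]; print('x along slot',np.sort(a[:,0]).round(4))
b=s[(s[:,0]>.47)&(s[:,0]<.49)]; print('y',np.sort(b[:,1]).round(4))
# wrist: slot plate left/right edges at front
print([px2w('wrist',240+x/8-.44,195+y/8-.44,.09,o).round(4) for x,y in [(147,278),(411,276)]],[px2w('wrist',240+x/8-.44,195+y/8-.44,.066,o).round(4) for x,y in [(152,200),(403,198),(152,172),(403,172)]])
E
```

```text
-0.002 [274.66671282 201.76182524] [274.66745178 200.99440798]
-0.001 [274.66635045 202.84341999] [274.66708688 202.08193827]
0 [274.66598888 203.92259117] [274.66672279 203.16702029]
0.001 [274.66562813 204.99934692] [274.66635952 204.24966228]
0.002 [274.66526818 206.07369534] [274.66599707 205.32987247]
0.08987536844519733 [ 0.45718155 -0.11281247  0.08664783] [ 0.49975689 -0.07295471  0.09043215]
x along slot [0.4573 0.4576 0.4578 0.458  0.458  0.4587 0.4587 0.4599 0.4602 0.4616
 0.4616 0.4634 0.4946 0.4947 0.4947 0.4947 0.4949 0.4955 0.4956 0.497
 0.4985]
y [-0.1128 -0.1127 -0.1127 -0.1126 -0.1126 -0.1125 -0.1124 -0.1124 -0.1123
 -0.1117 -0.1115 -0.1114 -0.1108 -0.1103 -0.1103 -0.1092 -0.1091 -0.1089
 -0.1082 -0.108  -0.1079 -0.1068 -0.1064 -0.1056 -0.1056 -0.1054 -0.1044
 -0.1044 -0.1043 -0.1034 -0.1033 -0.1031 -0.1021 -0.1019 -0.1016 -0.1008
 -0.1006 -0.0858 -0.0857 -0.0856 -0.0856 -0.0856 -0.0854 -0.0853 -0.0853
 -0.0853 -0.085  -0.0848 -0.0848 -0.0846 -0.0836 -0.0833 -0.0823 -0.0821
 -0.082  -0.0811 -0.081  -0.081  -0.0801 -0.0795 -0.0793 -0.0785 -0.078
 -0.0772 -0.0769 -0.0769 -0.076  -0.0759 -0.0757 -0.0747 -0.0746 -0.0743
 -0.0733 -0.0733 -0.0732]
[array([ 0.4429, -0.1116,  0.09  ]), array([ 0.4426, -0.078 ,  0.09  ])] [array([ 0.441 , -0.1121,  0.066 ]), array([ 0.4407, -0.0779,  0.066 ]), array([ 0.437 , -0.1121,  0.066 ]), array([ 0.437 , -0.0779,  0.066 ])]
```

Emit:
servo_tool:
  commands: [-20,0,0,0,0,0,-24,0,0,0,0,0,-14,0,8,0,0,0,-6,0,9,0,0,0,0,0,5,0,0,0,0,0,0,0,0,0,0,0,0,0,0,0]

```text
time_s: 7.4
tool_pos: [0.475, -0.0946, 0.194]
tool_rot: [180.0, -0.0, -180.0]
force: [0.5, 0.6, -1.7]
grip_width: 0.0177
```

```bash
cat > sc.py <<'E'
from h import *
import sys
n=sys.argv[1]
o=monitor.get_obs(); print(o['time_s'],o['tool_pos'],o['tool_rot'],o['force'])
ims=[];ds=[]
for i in range(8):
    p,d=read_camera('scene'); ims.append(p.astype(float));ds.append(d)
D=np.median(ds,0); np.save('pics/dm%s.npy'%n,D)
m=np.mean(ims,0)[200:265,355:430]
m=cv2.resize(m,None,fx=9,fy=9,interpolation=cv2.INTER_CUBIC)
m=np.clip((m-50)*1.7,0,255).astype(np.uint8)
cv2.imwrite('pics/av%s.png'%n,cv2.cvtColor(m,cv2.COLOR_RGB2BGR))
E
python3 sc.py A
python3 - <<'E'
from h import *
d=np.load('pics/dmA.npy')
P=np.array([dep2w('scene',u,v,d[v,u]) for v in range(195,250) for u in range(370,410)])
s=P[(P[:,2]>.1)&(P[:,2]<.165)&(P[:,0]>.455)&(P[:,0]<.5)&(abs(P[:,1]+.0945)<.03)]
for zl in np.arange(.1,.165,.006):
    q=s[(s[:,2]>=zl)&(s[:,2]<zl+.006)]; print(round(zl,3),len(q),q.mean(0).round(4) if len(q) else '', (q.max(0)-q.min(0)).round(4) if len(q) else '')
E
```

```text
7.4 [ 0.47500822 -0.09464149  0.19400477] [ 1.79976048e+02 -2.75029510e-02 -1.79994698e+02] [ 0.46203438  0.58975072 -1.65342743]
0.1 16 [ 0.4704 -0.0947  0.1034] [0.0085 0.0071 0.0048]
0.106 16 [ 0.4705 -0.0944  0.1092] [0.0067 0.0081 0.0053]
0.112 15 [ 0.4703 -0.0946  0.1154] [0.0051 0.0063 0.0058]
0.118 17 [ 0.4707 -0.0939  0.1213] [0.0083 0.0092 0.0053]
0.124 14 [ 0.4704 -0.0947  0.1269] [0.0045 0.0065 0.0057]
0.13 17 [ 0.471  -0.0946  0.1326] [0.0075 0.0078 0.006 ]
0.136 17 [ 0.4701 -0.0942  0.1387] [0.0055 0.009  0.0059]
0.142 17 [ 0.471  -0.0948  0.145 ] [0.0099 0.0083 0.0049]
0.148 16 [ 0.4704 -0.0942  0.1506] [0.0057 0.0082 0.0054]
0.154 18 [ 0.4708 -0.0944  0.1568] [0.0092 0.0076 0.0058]
0.16 15 [ 0.4706 -0.095   0.1625] [0.0048 0.0091 0.0045]
```

View pics/avA.png

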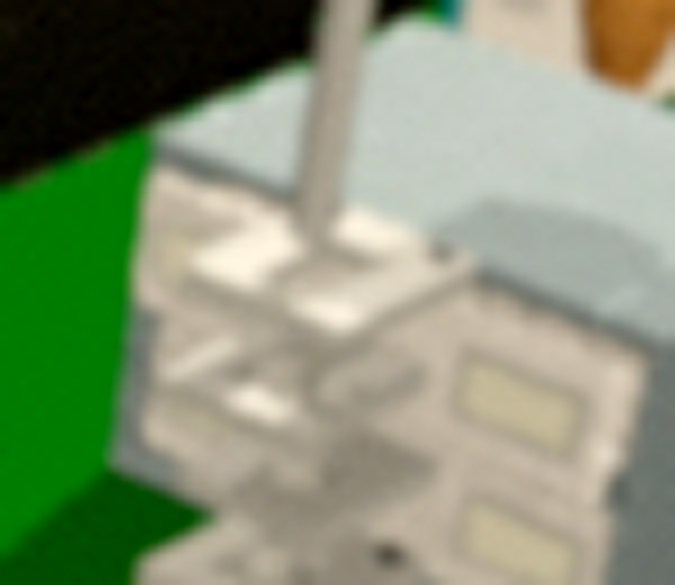

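Emit:
servo_tool:
  commands: [0,-1.1,3,0,0,0,0,0,3,0,0,0,0,0,1,0,0,0,0,0,1,0,0,0,0,0,1,0,0,0,0,0,0,0,0,0]

```text
time_s: 8.4
tool_pos: [0.4756, -0.0956, 0.1849]
tool_rot: [180.0, -0.0, -180.0]
force: [-0.3, 0.7, -1.0]
grip_width: 0.0177
```

Emit:
servo_tool:
  commands: [0,0,1,0,0,0,0,0,1,0,0,0,0,0,0,0,0,0]

```text
time_s: 8.7
tool_pos: [0.4756, -0.0956, 0.1829]
tool_rot: [180.0, -0.0, -180.0]
force: [-1.2, -0.2, -0.3]
grip_width: 0.0177
```

Emit:
servo_tool:
  commands: [0.5,0,2,0,0,0,0,0,3,0,0,0,0,0,4,0,0,0,0,0,4,0,0,0,0,0,3,0,0,0,0,0,1,0,0,0,0,0,0,0,0,0]

```text
time_s: 9.4
tool_pos: [0.4751, -0.0957, 0.1658]
tool_rot: [-180.0, -0.0, -180.0]
force: [0.0, 0.8, -1.4]
grip_width: 0.0174
```

Emit:
servo_tool:
  commands: [0,0,1,0,0,0,0,0,1,0,0,0,0,0,1,0,0,0,0,0,0,0,0,0]

```text
time_s: 9.8
tool_pos: [0.4752, -0.0957, 0.163]
tool_rot: [180.0, -0.0, -180.0]
force: [-0.2, -0.4, -1.2]
grip_width: 0.0177
```

Tip about 0.067; now into the upper eye slowly.

Emit:
servo_tool:
  commands: [0,0,1,0,0,0,0,0,1,0,0,0,0,0,0,0,0,0]

```text
time_s: 10.1
tool_pos: [0.4751, -0.0956, 0.1609]
tool_rot: [180.0, -0.0, -180.0]
force: [-0.5, 0.2, -1.8]
grip_width: 0.0179
```

Emit:
servo_tool:
  commands: [0,0,1,0,0,0,0,0,1,0,0,0,0,0,1,0,0,0,0,0,0,0,0,0]

```text
time_s: 10.5
tool_pos: [0.4751, -0.0956, 0.1579]
tool_rot: [-180.0, -0.0, -180.0]
force: [-0.8, -0.8, -0.8]
grip_width: 0.0178
```

Emit:
servo_tool:
  commands: [0,0,1,0,0,0,0,0,2,0,0,0,0,0,3,0,0,0,0,0,4,0,0,0,0,0,3,0,0,0,0,0,2,0,0,0,0,0,1,0,0,0,0,0,0,0,0,0]

```text
time_s: 11.3
tool_pos: [0.4751, -0.0957, 0.1419]
tool_rot: [180.0, -0.0, -180.0]
force: [-0.4, -0.9, -0.7]
grip_width: 0.0176
```

```bash
python3 sc.py B
```

```text
11.3 [ 0.47511242 -0.09568098  0.14188741] [ 1.79999177e+02 -1.49083496e-02 -1.79984579e+02] [-0.40409295 -0.86463489 -0.71418083]
```

View pics/avB.png

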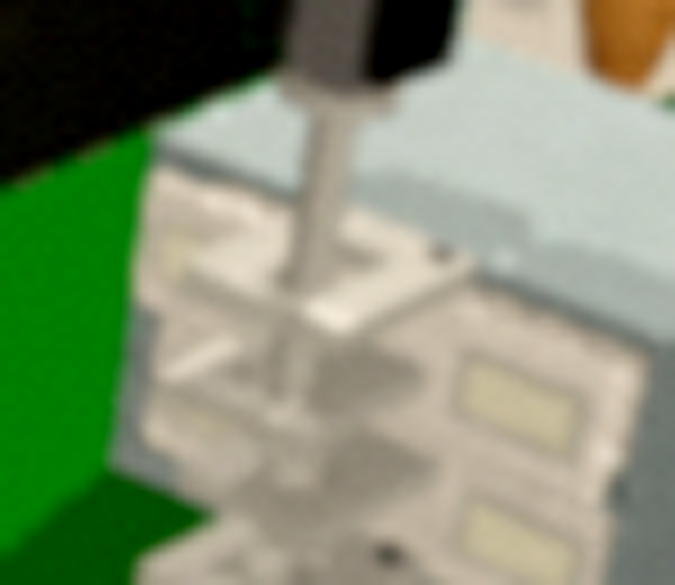

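Emit:
servo_tool:
  commands: [-1.5,0,0,0,0,0,-1.5,0,0,0,0,0,-1.5,0,0,0,0,0,-1.5,0,0,0,0,0,0,0,0,0,0,0]

```text
time_s: 12.2
tool_pos: [0.4812, -0.0955, 0.1419]
tool_rot: [180.0, -0.0, -180.0]
force: [-1.9, 0.7, -2.1]
grip_width: 0.0177
```

Emit:
servo_tool:
  commands: [-1.5,0,0,0,0,0,-1.5,0,0,0,0,0,-1.5,0,0,0,0,0,-1.5,0,0,0,0,0,-0.4,0,0,0,0,0,0,0,0,0,0,0]

```text
time_s: 12.8
tool_pos: [0.4877, -0.0956, 0.142]
tool_rot: [180.0, 0.0, -180.0]
force: [-1.5, 0.6, -2.5]
grip_width: 0.0178
```

Emit:
servo_tool:
  commands: [0,0,2,0,0,0,0,0,2,0,0,0,0,0,1.5,0,0,0,0,0,1,0,0,0,0,0,0,0,0,0]

```text
time_s: 13.3
tool_pos: [0.4878, -0.0957, 0.1355]
tool_rot: [-180.0, 0.0, -180.0]
force: [-0.3, 1.2, -0.9]
grip_width: 0.0179
```

Emit:
servo_tool:
  commands: [0,0,1,0,0,0,0,0,1,0,0,0,0,0,0,0,0,0]

```text
time_s: 13.6
tool_pos: [0.4877, -0.0957, 0.1335]
tool_rot: [-180.0, 0.0, -180.0]
force: [-1.1, 0.3, -1.0]
grip_width: 0.0176
```

Emit:
servo_tool:
  commands: [0,0,1,0,0,0,0,0,1,0,0,0,0,0,0,0,0,0]

```text
time_s: 13.9
tool_pos: [0.4877, -0.0957, 0.1314]
tool_rot: [-180.0, 0.0, -180.0]
force: [-0.2, 0.5, -2.4]
grip_width: 0.0177
```

Emit:
servo_tool:
  commands: [0,0,1,0,0,0,0,0,1,0,0,0,0,0,1,0,0,0,0,0,0,0,0,0]

```text
time_s: 14.3
tool_pos: [0.4876, -0.0957, 0.1284]
tool_rot: [-180.0, 0.0, -180.0]
force: [-0.4, 1.1, -2.7]
grip_width: 0.0176
```

Emit:
servo_tool:
  commands: [0,0,2,0,0,0,0,0,2,0,0,0,0,0,2,0,0,0,0,0,2,0,0,0,0,0,1.5,0,0,0,0,0,1,0,0,0,0,0,0,0,0,0]

```text
time_s: 15.0
tool_pos: [0.4876, -0.0957, 0.1179]
tool_rot: [-180.0, -0.0, -180.0]
force: [-0.6, -0.5, -1.1]
grip_width: 0.0176
```

```bash
python3 sc.py C
```

```text
15.0 [ 0.48757173 -0.09572033  0.11787462] [-1.79993404e+02 -6.87264193e-03 -1.79981337e+02] [-0.62311408 -0.46133652 -1.05019854]
```

View pics/avC.png

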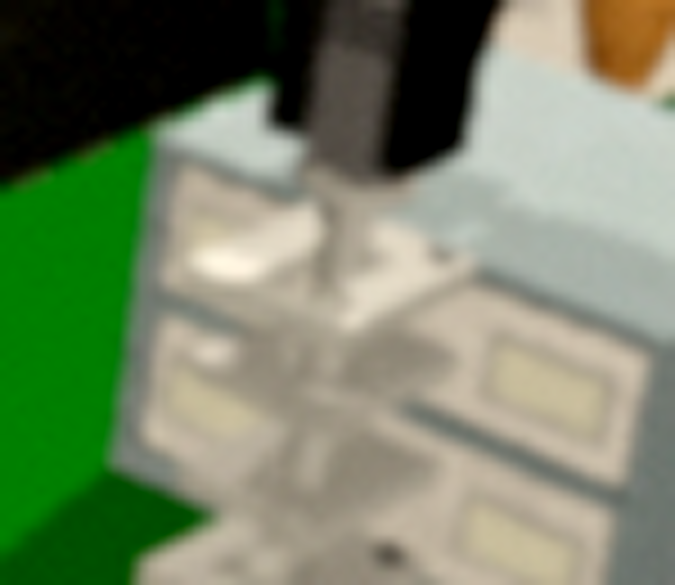

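Emit:
servo_tool:
  commands: [1.5,0,0,0,0,0,1.5,0,0,0,0,0,1.5,0,0,0,0,0,1.5,0,0,0,0,0,0.7,0,0,0,0,0,0,0,0,0,0,0]

```text
time_s: 16.0
tool_pos: [0.4821, -0.0955, 0.1186]
tool_rot: [180.0, 0.2, -180.0]
force: [3.9, 0.6, -2.1]
grip_width: 0.0176
```

Emit:
servo_tool:
  commands: [0,0,2,0,0,0,0,0,2,0,0,0,0,0,1.5,0,0,0,0,0,1,0,0,0,0,0,0,0,0,0]

```text
time_s: 16.5
tool_pos: [0.481, -0.0955, 0.1115]
tool_rot: [180.0, 0.0, -180.0]
force: [3.6, 1.5, 0.2]
grip_width: 0.0172
```

Emit:
servo_tool:
  commands: [0,0,1,0,0,0,0,0,1,0,0,0,0,0,0,0,0,0]

```text
time_s: 16.8
tool_pos: [0.4808, -0.0955, 0.1094]
tool_rot: [180.0, -0.0, -180.0]
force: [3.3, 1.8, -0.5]
grip_width: 0.0178
```

Emit:
servo_tool:
  commands: [0,0,1,0,0,0,0,0,1,0,0,0,0,0,0,0,0,0]

```text
time_s: 17.1
tool_pos: [0.4808, -0.0956, 0.1074]
tool_rot: [180.0, -0.0, -180.0]
force: [4.6, 1.2, -0.3]
grip_width: 0.0177
```

Emit:
servo_tool:
  commands: [0,0,1,0,0,0,0,0,1,0,0,0,0,0,0,0,0,0]

```text
time_s: 17.4
tool_pos: [0.4808, -0.0956, 0.1054]
tool_rot: [180.0, -0.0, -180.0]
force: [4.2, 3.7, -0.7]
grip_width: 0.0178
```

Emit:
servo_tool:
  commands: [0,0,1,0,0,0,0,0,1,0,0,0,0,0,0,0,0,0]

```text
time_s: 17.7
tool_pos: [0.4809, -0.0957, 0.1034]
tool_rot: [-180.0, -0.0, -180.0]
force: [4.0, 1.8, -0.6]
grip_width: 0.0175
```

```bash
python3 sc.py D;python3 - <<'E'
from h import *
snap('wrist','w5.png')
E
```

```text
17.7 [ 0.48086315 -0.09566486  0.10338059] [-1.79999244e+02 -2.82303235e-03 -1.79981398e+02] [ 4.03902353  1.84186207 -0.58211112]
```

View pics/avD.png

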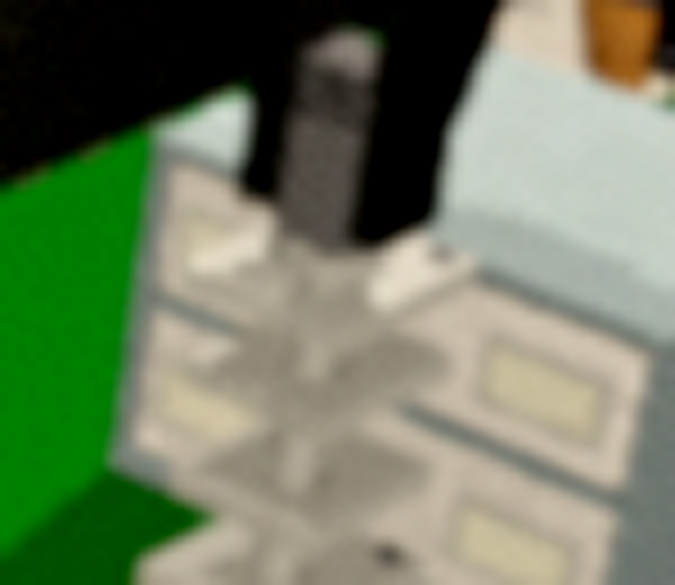

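View pics/w5.png

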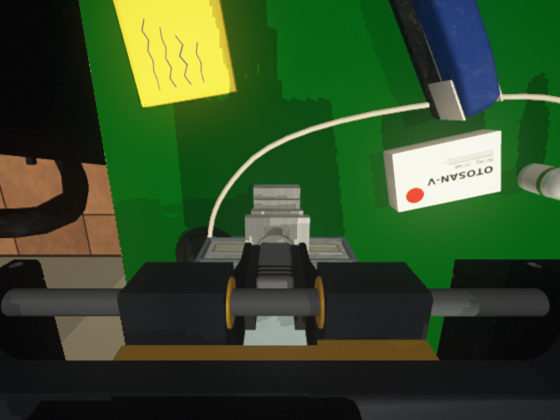

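Emit:
servo_tool:
  commands: [0,0.3,1,0,0,0,0,0,1,0,0,0,0,0,0,0,0,0]

```text
time_s: 18.45
tool_pos: [0.4808, -0.0955, 0.1015]
tool_rot: [-180.0, -0.0, -180.0]
force: [2.9, 1.1, -1.3]
grip_width: 0.0176
```

Emit:
servo_tool:
  commands: [0,0,1,0,0,0,0,0,0,0,0,0,0,0,0,0,0,0]

```text
time_s: 18.75
tool_pos: [0.4808, -0.0955, 0.1004]
tool_rot: [-180.0, -0.0, -180.0]
force: [2.7, 1.6, -1.0]
grip_width: 0.0177
```

Emit:
servo_tool:
  commands: [0,0,0.5,0,0,0,0,0,0,0,0,0]

```text
time_s: 18.95
tool_pos: [0.4808, -0.0955, 0.1001]
tool_rot: [-180.0, -0.0, -180.0]
force: [2.4, 1.9, 1.1]
grip_width: 0.0176
```

Emit:
servo_tool:
  commands: [0,0,0.5,0,0,0,0,0,0,0,0,0]

```text
time_s: 19.15
tool_pos: [0.4809, -0.0954, 0.1001]
tool_rot: [180.0, -0.0, -180.0]
force: [1.4, 1.4, 5.6]
grip_width: 0.0178
```

Emit:
servo_tool:
  commands: [0,0,-0.3,0,0,0,0,0,0,0,0,0,0,0,0,0,0,0,0,0,0,0,0,0,0,0,0,0,0,0]
  jaw: 45

```text
time_s: 19.65
tool_pos: [0.4805, -0.0955, 0.0996]
tool_rot: [-180.0, -0.0, -180.0]
force: [0.2, -0.1, -0.1]
grip_width: 0.0432
```

Emit:
servo_tool:
  commands: [0,0,-5,0,0,0,0,0,-10,0,0,0,0,0,-20,0,0,0,0,0,-25,0,0,0,0,0,-25,0,0,0,20,0,-25,0,0,0,25,0,0,0,0,0,25,0,0,0,0,0,20,0,0,0,0,0,0,0,0,0,0,0]

```text
time_s: 20.65
tool_pos: [0.3895, -0.0956, 0.2107]
tool_rot: [179.9, 0.1, 180.0]
force: [0.6, -0.1, -0.3]
grip_width: 0.0447
```

```bash
python3 sc.py E
python3 - <<'E'
from h import *
snap('wrist','w6.png')
d=np.load('pics/dmE.npy')
P=np.array([dep2w('scene',u,v,d[v,u]) for v in range(195,250) for u in range(370,410)])
s=P[(P[:,2]>.1)&(P[:,2]<.165)&(P[:,0]>.455)&(P[:,0]<.5)&(abs(P[:,1]+.0945)<.03)]
for zl in np.arange(.1,.15,.006):
    q=s[(s[:,2]>=zl)&(s[:,2]<zl+.006)]; print(round(zl,3),len(q),q.mean(0).round(4) if len(q) else '', q.max(0).round(4) if len(q) else '')
E
```

```text
20.65 [ 0.38952288 -0.09558477  0.21074683] [1.79900252e+02 8.52214436e-02 1.79990344e+02] [ 0.61559869 -0.10310507 -0.34315052]
0.1 36 [ 0.4731 -0.0969  0.1031] [ 0.4853 -0.0855  0.1058]
0.106 35 [ 0.4729 -0.097   0.1092] [ 0.4857 -0.0864  0.1117]
0.112 37 [ 0.4728 -0.0968  0.1151] [ 0.4848 -0.0854  0.1179]
0.118 34 [ 0.4727 -0.0971  0.1211] [ 0.4843 -0.0869  0.1239]
0.124 40 [ 0.473  -0.0968  0.1271] [ 0.4859 -0.0841  0.13  ]
0.13 38 [ 0.4732 -0.0969  0.133 ] [ 0.4874 -0.0848  0.1356]
0.136 43 [ 0.4767 -0.0953  0.1376] [ 0.4864 -0.0868  0.1386]
0.142 0  
0.148 0
```

View pics/avE.png

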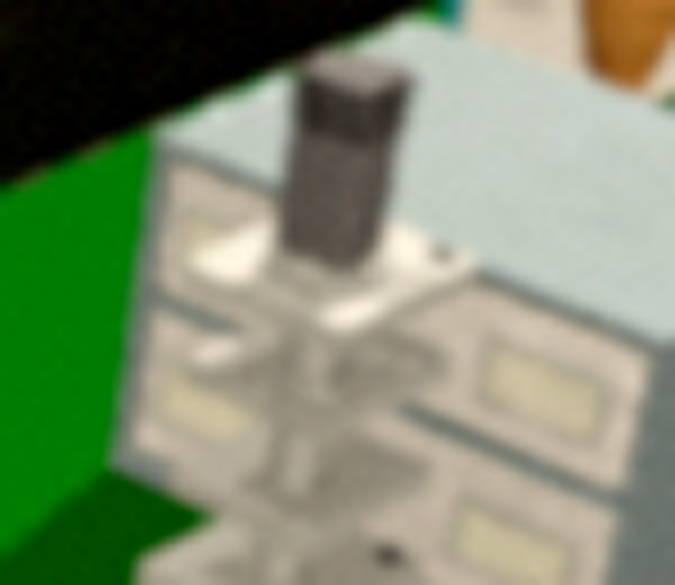

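View pics/w6.png

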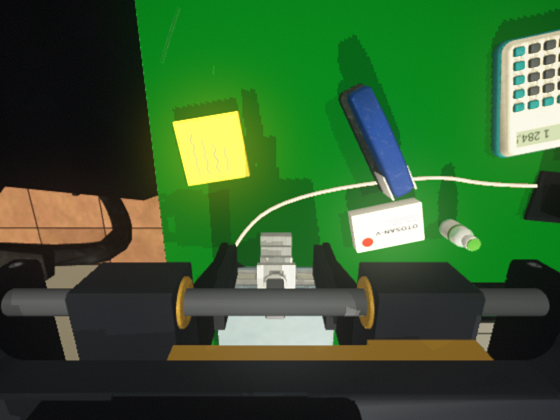

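```bash
python3 -c "
from cell import env
print(env.sign_off())"
```

```text
the job is handed in; nothing more can be done
None
```

The chest is locked. I took the steel pin from its stand and threaded it through the top slot, both drawer eyes and the foot hole until the collar was home. Then I let go, backed the arm off and handed the job in at about 21 s.

- **Eyes:** Depth images from the scene camera put the upper eye about 6 mm toward the robot and the lower eye about 6.6 mm into the chest. The pin entered both at the first try with no upward contact force. Dragging the drawers back into line took about 2 to 5 N.
- **Seating:** The vertical reading rose to 5.6 N at the end, with the tool at the height I predicted for the pin home (0.100 m).
- **After release:** The camera measures the top of the grip at about 138 mm (138 mm expected). The pin is upright with its collar on the slot, and force readings near zero show the robot touching nothing. The vial is still standing and the carton looks undisturbed.
- **Disagreement:** The cameras differed by up to about 3 mm on where the slot lies sideways. I settled it by comparing the held pin with the slot in the same view, and the slot entry was clean.

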